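Slide the collet tray down the step and home in its nest

ROBOT

A 6-joint arm with a two-finger parallel gripper is mounted at the origin on a cart in front of the work surface, level with it; the furniture and walls round the work are solid. World frame = base frame: x ahead of the robot, y to its left, z up, the work surface at z = 0. Lengths are in m, angles in rad, forces in N, time in s.
With the tool pointing down it reaches from about 0.3 to 0.775 m from the base axis. Payload 14.6 kg.
Tool frame: the origin (TCP) lies on the front face of the gripper's body, between the roots of the fingers; the fingertips stand 73 mm ahead of it and the grasp point (between the pads) lies 54 mm ahead of it; z points along the fingers, y is the line along which they close (so a half turn about z gives the same grasp; the last joint's range is limited). The gripper opens to 85 mm and grips with 20 to 120 N. Pads are 22 mm wide; open, the fingers measure 114 mm over their backs; the gripper's body (76 mm by 85 mm) begins 54 mm behind the grasp point. The pads swing forward as they close: fully open they stand 13 mm farther back than shut.
Start: joints at [-1.306, 0.3, 1.521, -0, 1.321, -0.067], TCP at [0.179, -0.52, 0.304] pointing down, gripper open.
Joint ranges: [-3.03, 3.03], [-0.79, 2.21], [0.23, 2.52], [-1.04, 4.18], [0, 3.07], [-2.55, 2.55]. Speed limits (rad/s): [2.22, 2.22, 2.57, 3.14, 3.14, 3.14].

INTERFACE

Orientations are given as a unit quaternion [x, y, z, w].
In Python, from bench import env gives the robot as it stands.
- The arm moves only by the tool carry_out, never from a script. Its argument "deltas" is a list of rows, each an object with "translation": the shift along the tool's x, y, z in units of 40 mm (1.0 is 40 mm), a list of three; "yaw": the turn about the tool's z in units of 6 degrees (1.0 is 6 degrees); "grip": the closure, from -1 (fully open) to 1 (shut). A call has 1 to 20 rows; each row shifts and turns the commanded pose from where the row before left it, along the tool's axes as they then stand; what a row does not reach is not made up. A row lasts 1/10 s, in which the tool goes at most 50 mm and 8.59 degrees, less where a joint would pass 70% of its speed; a pose out of reach is approached as far as the arm can. A call is refused whole if a number of a shift passes 1 or a number of a turn 1, either way. A call with a gripper value outside its range is refused whole. The fingers move at their own pace and stop on an object; "force" is the grip in N (left out, the last holds). Time passes only in rows, so rows that do not move let the fingers close. It gives the time, the measured TCP pose, the force, the opening and the grip force at its end, in the units of the state.
- env.observe(): the state, without advancing time (a new reading comes with each control period).
- env.read_camera(name): name is "scene" or "top" or "wrist"; returns the picture (420x560x3 uint8, blue, green, red); there is no depth.
- env.camera_info(name): a dict with "mtx" (3x3 intrinsics, pixels), "extrinsics" (4x4, takes a point from camera to world coordinates). Camera axes: x right, y up, looking along -z (the intrinsics and any distortion apply to the point x, -y, -z); pixel columns grow to the right and rows downward; lengths in m; the calibration is good to about 2 mm. A picture is of the moment at which its call begins: read the wrist's pose just before it. camera_info takes no time and is no camera call; for the wrist camera it gives the pose at the moment of the call.
- env.close_job(): hands the job in; it is judged then, once.
Trained networks look in the newest picture that a camera, given by its name, has taken for a name from the list of things; names that differ only in an ending like _2 or _b are one class to them, and where a whole thing is asked for, a point or a joint stands for the part that bears it (a point fixed in the world has none). Each returns a list of dicts, best first, with "p" (0 to 1); they miss things now and then, are a little off and sometimes report something else, mostly with a low value. They report only what shows in the picture. A call takes as long as a camera call. They do not tell look-alikes from the thing itself.
- env.boxes_of(query, camera): "centre" ([column, row] in pixels, amid what is visible of it).
- env.pinpoint(query, camera): "centre" ([column, row] in pixels: a listed point, or the origin of a listed thing).
The state is a dict: "t": time; "joint_positions": joint angles; "dq": joint speeds; "effort": joint torques, N m; "tcp_pos": TCP position; "orientation": TCP orientation; "wrist_force": force on the tool from outside, world axes, zero at the start; "wrist_torque": the same for the moment, N m; "finger_gap": opening from 0.0 (shut) to 1.0 (fully open); "grip_force": force on a finger pad.
Only numpy, scipy, OpenCV 4.12 (cv2) and the standard library are available. Lean on these libraries where they do the work, as an engineer would, in place of code of your own. Each camera call takes 0.05 s, during which the arm holds its last target. There are 200 camera calls.

TASK

Take the steel tray by its upright handle and slide it off the wooden ledge, down over the step and flat on to the lower bed of the metal nest, then on under the lip until its nose is fully home, and press it against the end stop with about 10 N for half a second before you let go. Keep the tray level and lift it no more than a few millimetres, never let it bear on the ledge, the nest or the stop with more than 25 N, and keep both collets standing on it. Leave the green tin and the small pot beside the ledge where they are.

Things in the scene. Friction and masses are not known exactly. Their poses are not given: they have to be found in the camera images.
- loading_ledge: fixed wooden block, 150 (x) x 104 (y) x 34 mm high, where the tray starts; origin at the centre of its underside, on the bench top. Its x axis points in the sliding direction, to the nest; the step edge is its end at x = +75 mm; z up. It has no guides.
- holding_nest: fixed aluminium block, 142 (x) x 104 (y) x 30 mm high, in line with the ledge, same axes, near end 2 mm beyond the step edge; origin at the centre of its underside. Its bed (z = +30 mm), 4 to 7 mm lower than the ledge's top (varies: the block may be let into the bench), is free from x = -71 to the stop face at x = +59 mm. Tray home: its origin at x = +9, y = 0, z = +30 mm here.
- guide_mouth (a point): point on the nest's bed, on its middle line at nest x = -15 mm, where two steel side guides, 14 mm high, begin to run parallel to the far end, 81 mm apart inside (the tray is 76 mm wide). Before it, back to about nest x = -39 mm, they flare to a mouth about 92 mm wide. Sliding on the bed between them drags with 3 to 6 N when lightly pressed down.
- end_stop: rigid steel stop across the nest's far end, 81 mm wide; origin at the middle of the stop face at bed level, same axes as the nest. The face stands up 10.7 mm from the bed to a lip that overhangs the last 8 mm of the bed before the face; the tray's nose (8 mm thick) goes under it only when the tray lies on the bed. The lip's top is 16 mm above the bed.
- carrier_tray: loose steel plate, 100 (x, nose at +x) x 76 (y) x 8 mm thick, 0.25 to 0.5 kg; origin at the centre of its underside. Low rims on its y sides. Upright handle block in its middle: 14 (x) x 36 (y) mm, from z = 8 to 48 mm; a grip closing along the tray's x holds it level. Starts on the ledge up to 9 degrees askew and 8 mm off the middle line.
- collet_front: white collet with black slots, 10 mm across, 24 mm tall, standing loose on the tray near x = +28, y = +25 mm of the tray; origin at the centre of its foot, z along it. Falls over if jerked.
- collet_rear: white collet with black slots, 10 mm across, 26 mm tall, standing loose on the tray near x = -28, y = -25 mm of the tray; origin at the centre of its foot, z along it. Falls over if jerked.
- green_tin: green open tin, 63 mm across, 16 mm high, on the bench beside the ledge on its far side (-y of the ledge), a bystander; origin at the centre of its underside.
- small_pot: small round pot, 47 mm across, 24 mm high, on the bench beside the nest on the same side, a bystander; origin at the centre of its underside.
Things that resemble listed ones, but are neither listed nor needed, are in the scene too. What is shaped like the carrier_tray but blue is not meant.

How it is judged:
On the way, in this order (a step that is already met when the one before it is completed fails the run):
1. the tray is past the step and lies flat on the nest's bed, level and not yet home (z of carrier_tray in the frame of holding_nest between 0.0275 and 0.0318 m and angle between carrier_tray's own z axis and vertical below 0.025 rad and x of carrier_tray in the frame of holding_nest between -0.0215 and 0.0065 m), for 0.1 s.
2. the tray's nose is home under the lip and pressed against the end stop with at least 4 N (z of carrier_tray in the frame of holding_nest between 0.0275 and 0.0318 m and angle between carrier_tray's own z axis and vertical below 0.025 rad and x of carrier_tray in the frame of holding_nest above 0.0065 m and contact force between carrier_tray and end_stop above 4 N), for 0.25 s.
At the end, for the whole second after the job is handed in: the tray lies flat on the nest's bed between the guides, nose under the lip and within 2.5 mm of the end stop, at rest and released; both collets stand upright on it (z of carrier_tray in the frame of holding_nest between 0.0275 and 0.0318 m and angle between carrier_tray's own z axis and vertical below 0.025 rad and x of carrier_tray in the frame of holding_nest between 0.0065 and 0.0115 m and y of carrier_tray in the frame of holding_nest between -0.006 and 0.006 m and angle between the x axis of carrier_tray and the x axis of holding_nest, either way round below 0.1 rad and linear speed of carrier_tray below 0.01 m/s and angle between each of collet_front, collet_rear's own z axis and vertical below 0.15 rad and x of collet_front in the frame of carrier_tray between -0.048 and 0.048 m and y of collet_front in the frame of carrier_tray between -0.035 and 0.035 m and z of collet_front in the frame of carrier_tray between 0.005 and 0.0115 m and x of collet_rear in the frame of carrier_tray between -0.048 and 0.048 m and y of collet_rear in the frame of carrier_tray between -0.035 and 0.035 m and z of collet_rear in the frame of carrier_tray between 0.005 and 0.0115 m); the robot touches nothing.
It fails at once if the tray tips by more than 0.075 rad (about 4 degrees) (angle between carrier_tray's own z axis and vertical above 0.075 rad).
It fails at once if the tray is lifted more than 10 mm above the ledge's top (z of carrier_tray in the frame of loading_ledge above 0.044 m).
It fails at once if the tray bears on the ledge, or on the nest with its guides and stop, with more than 25 N (contact force between carrier_tray and holding_nest above 25 N or contact force between carrier_tray and loading_ledge above 25 N).
It fails at once if a collet falls over (angle between any of collet_front, collet_rear's own z axis and vertical above 0.6 rad).
It fails at once if the green tin or the small pot is moved more than 20 mm (distance of any of green_tin, small_pot from where it was at the start of the episode above 0.02 m).
It also fails if it takes over 69 s, if anything falls off the work surface, if the arm or the gripper's body presses on something with over 40 N, if the wrist force passes 120 N, or if a joint passes its speed limit or range.

## Working session

There is one attempt and no reset: what is moved stays moved. The work goes in short steps, Python scripts to look and compute and a tool call to move; the robot and the scene stay as the last step left them, time stands still between calls to the robot, and variables do not carry over. Pictures are saved under pics/ and viewed, at most 13 in all, crops included, and the job is handed in when it is done.

Besides the shell and the picture viewer there is one more tool, called after "Emit:" as name([rows], argument=value, ...), one row to a line, values as JSON. carry_out: Moves the arm, as the interface text tells. Its arguments: {"type":"object","properties":{"deltas":{"type":"array","items":{"type":"object","properties":{"translation":{"type":"array","items":{"type":"number"}},"yaw":{"type":"number"},"grip":{"type":"number"}}}},"force":{"type":"number"}},"required":["deltas"]}

```bash
mkdir -p pics; ls; python3 - <<'E'
from bench import env
import cv2,numpy as np
np.set_printoptions(precision=4,suppress=True)
for c in ["scene","top"]:
    im=env.read_camera(c); cv2.imwrite(f"pics/{c}0.png",im)
    i=env.camera_info(c); print(c,np.array(i["mtx"]).tolist(),np.round(i["extrinsics"],4).tolist(),[k for k in i])
    for q in ["loading_ledge","holding_nest","guide_mouth","end_stop","carrier_tray","collet_front","collet_rear","green_tin","small_pot"]:
        print(q,[(np.round(d["centre"],1).tolist(),round(d["p"],2)) for d in env.pinpoint(q,c)][:4])
print(env.observe())
E
```

```text
pics
scene [[527.4822138512203, 0.0, 279.55797347737087], [0.0, 527.4822138512203, 215.64347258894549], [0.0, 0.0, 1.0]] [[-0.8986, 0.3092, -0.3114, 0.0418], [-0.4384, -0.6624, 0.6074, 0.8433], [-0.0185, 0.6823, 0.7308, 1.295], [0.0, 0.0, 0.0, 1.0]] ['mtx', 'extrinsics']
loading_ledge [([276.9, 247.3], 0.96)]
holding_nest [([252.5, 284.0], 0.83)]
guide_mouth [([258.6, 275.7], 0.84)]
end_stop [([242.0, 289.3], 0.6)]
carrier_tray [([275.4, 239.6], 0.93), ([360.3, 166.9], 0.91)]
collet_front [([277.4, 249.3], 0.54)]
collet_rear []
green_tin [([214.6, 267.6], 0.65), ([248.3, 242.0], 0.64)]
small_pot [([218.6, 269.8], 0.53)]
top [[399.20863996701195, 0.0, 285.21865619597247], [0.0, 399.20863996701195, 205.91406752654478], [0.0, 0.0, 1.0]] [[0.0017, 0.9959, -0.0901, 0.464], [-0.9999, 0.0002, -0.0166, -0.2268], [-0.0165, 0.0902, 0.9958, 1.0236], [0.0, 0.0, 0.0, 1.0]] ['mtx', 'extrinsics']
loading_ledge [([244.0, 214.4], 0.61)]
holding_nest [([192.0, 209.4], 0.62)]
guide_mouth [([192.2, 209.2], 0.74)]
end_stop [([158.1, 202.7], 0.81)]
carrier_tray [([438.5, 256.9], 0.82), ([234.5, 211.3], 0.78)]
collet_front []
collet_rear []
green_tin [([234.4, 168.1], 0.7)]
small_pot [([189.9, 166.8], 0.5)]
{'t': 1.0, 'joint_positions': array([-1.3056,  0.2999,  1.521 ,  0.    ,  1.3207, -0.0666]), 'dq': array([0.0017, 0.0009, 0.0002, 0.001 , 0.0005, 0.0003]), 'effort': array([ -0.0007, -54.3362, -36.1981,  -0.0001,   0.0006,   0.    ]), 'tcp_pos': array([ 0.1792, -0.52  ,  0.3039]), 'orientation': array([ 0.9863,  0.1651,  0.    , -0.    ]), 'wrist_force': array([-0.0388,  0.1403, -0.4378]), 'wrist_torque': array([-0.0008, -0.0134,  0.0413]), 'grip_force': 0.0, 'finger_gap': 0.9966366602266489}
```

```bash
cat > h.py <<'E'
from bench import env
import cv2,numpy as np
from scipy.spatial.transform import Rotation as R
np.set_printoptions(precision=4,suppress=True)
def ray(px,info):
    K=np.array(info["mtx"]);E=np.array(info["extrinsics"])
    d=np.linalg.solve(K,[px[0],px[1],1.]);d=E[:3,:3]@[d[0],-d[1],-d[2]]
    return E[:3,3],d
def at(px,z,info):
    o,d=ray(px,info);return o+d*(z-o[2])/d[2]
def proj(p,info):
    K=np.array(info["mtx"]);E=np.array(info["extrinsics"])
    c=E[:3,:3].T@(np.asarray(p)-E[:3,3]);c=K@[c[0],-c[1],-c[2]];return c[:2]/c[2]
E
python3 - <<'E'
from h import *
i=env.camera_info("top");s=env.camera_info("scene")
for n,z,a,b in [("ledge",0,[244,214.4],[276.9,247.3]),("nest",0,[192,209.4],[252.5,284]),("mouth",.03,[192.2,209.2],[258.6,275.7]),("stop",.03,[158.1,202.7],[242,289.3]),("tray",.034,[234.5,211.3],[275.4,239.6]),("tin",0,[234.4,168.1],[248.3,242]),("pot",0,[189.9,166.8],[218.6,269])]:
    print(n,at(a,z,i),at(b,z,s))
a=cv2.imread("pics/top0.png")[130:270,100:480];b=cv2.imread("pics/scene0.png")[150:340,170:400]
cv2.imwrite("pics/a.png",cv2.resize(a,(800,295),interpolation=3))
cv2.imwrite("pics/b.png",cv2.resize(b,(690,570),interpolation=3))
E
```

```text
ledge [ 0.5347 -0.1037  0.    ] [ 0.5409 -0.1056  0.    ]
nest [0.5476 0.031  0.    ] [0.5442 0.0535 0.    ]
mouth [0.5456 0.023  0.03  ] [0.5303 0.0375 0.03  ]
stop [0.562  0.1094 0.03  ] [0.5514 0.1015 0.03  ]
tray [ 0.5401 -0.084   0.034 ] [ 0.5459 -0.1068  0.034 ]
tin [ 0.6554 -0.0773  0.    ] [ 0.6339 -0.0864  0.    ]
pot [0.659 0.039 0.   ] [0.6652 0.0483 0.    ]
```

View pics/a.png

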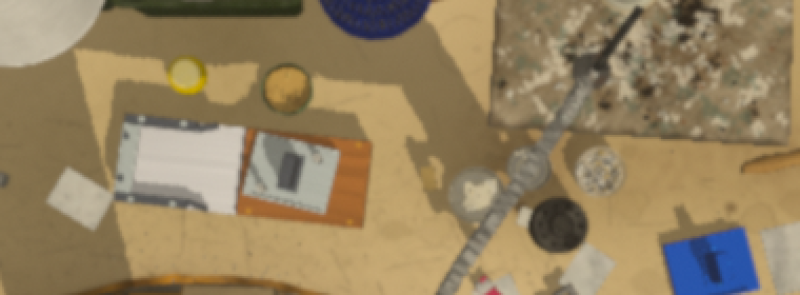

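View pics/b.png

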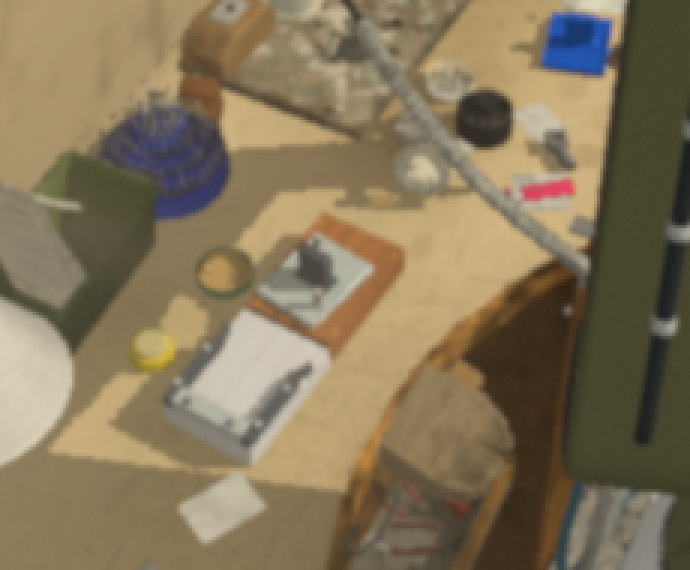

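The top view shows the nest at crop (120–240, 115–213) with the ledge and steel tray to its right. Sliding direction is about world +y, turned roughly 6° towards +x. The blue tray at (710, 260) is the decoy. The scene view agrees, with the tin and the yellow pot on the far side. I'll check how high the hose is before crossing over.

```bash
python3 - <<'E'
from h import *
i=env.camera_info("top");s=env.camera_info("scene")
def tri(a,b):
    a=np.array(a)/2.105+[100,130];b=np.array(b)/3+[170,150]
    o,d=ray(a,i);p,e=ray(b,s)
    t=np.linalg.lstsq(np.c_[d,-e],p-o,rcond=None)[0]
    return o+d*t[0],p+e*t[1]
for n,a,b in [("hose low",(440,295),(585,265)),("hose circ",(490,205),(440,150)),("black",(590,68),(355,45)),("hose hi",(640,10),(348,2)),("handle",(291,170),(315,260))]: print(n,*tri(a,b))
E
```

```text
hose low [ 0.3895 -0.2727 -0.0531] [ 0.31   -0.2991 -0.0464]
hose circ [ 0.5005 -0.3288  0.0267] [ 0.5004 -0.3289  0.0267]
black [ 0.665  -0.4502  0.0255] [ 0.664  -0.4505  0.0254]
hose hi [ 0.7344 -0.5102  0.0306] [ 0.7061 -0.5192  0.0255]
handle [ 0.5393 -0.097   0.0612] [ 0.5413 -0.0962  0.0614]
```

Emit:
carry_out([
  {"translation":[0.4,-0.3,0],"yaw":0,"grip":-1},
  {"translation":[0.8,-0.6,0],"yaw":0,"grip":-1},
  {"translation":[0.8,-0.6,0],"yaw":0,"grip":-1},
  {"translation":[0.8,-0.6,0],"yaw":0,"grip":-1},
  {"translation":[0.8,-0.6,0],"yaw":0,"grip":-1},
  {"translation":[0.8,-0.6,0],"yaw":0,"grip":-1},
  {"translation":[0.8,-0.6,0],"yaw":0,"grip":-1},
  {"translation":[0.8,-0.6,0],"yaw":0,"grip":-1},
  {"translation":[0.8,-0.6,0],"yaw":0,"grip":-1},
  {"translation":[0.8,-0.6,0],"yaw":0,"grip":-1},
  {"translation":[0.8,-0.6,0],"yaw":0,"grip":-1},
  {"translation":[0.8,-0.6,0],"yaw":0,"grip":-1},
  {"translation":[0.8,-0.6,0],"yaw":0,"grip":-1},
  {"translation":[0.8,-0.6,0],"yaw":0,"grip":-1},
  {"translation":[0.4,-0.3,0],"yaw":0.1,"grip":-1},
  {"translation":[0,0,0],"yaw":1,"grip":-1},
  {"translation":[0,0,0],"yaw":1,"grip":-1},
  {"translation":[0,0,0],"yaw":1,"grip":-1},
  {"translation":[0,0,0],"yaw":1,"grip":-1},
  {"translation":[0,0,0],"yaw":0,"grip":-1},
])

```text
t: 3.0
tcp_pos: [0.4933, -0.0564, 0.3039]
orientation: [0.999, -0.05, 0.0, -0.0]
wrist_force: [0.5, 0.4, 0.6]
finger_gap: 0.998
grip_force: 0.0
```

```bash
python3 - <<'E'
from h import *
o=env.observe();i=env.camera_info("wrist")
cv2.imwrite("pics/w0.png",env.read_camera("wrist"))
print(o["t"],o["tcp_pos"],o["orientation"]);print(np.array(i["mtx"]),np.array(i["extrinsics"]))
for q,z in [("loading_ledge",0),("holding_nest",0),("guide_mouth",.03),("end_stop",.03),("carrier_tray",.034),("collet_front",.042),("collet_rear",.042)]:
    print(q,[(np.round(d["centre"],1).tolist(),round(d["p"],2),at(d["centre"],z,i)[:2]) for d in env.pinpoint(q,"wrist")][:3])
E
```

```text
3.0 [ 0.4933 -0.0564  0.3039] [ 0.9988 -0.0496  0.     -0.    ]
[[369.9965   0.     279.9988]
 [  0.     369.9965 206.8779]
 [  0.       0.       1.    ]] [[-0.098   0.9455  0.3106  0.572 ]
 [-0.9952 -0.093  -0.0307 -0.0637]
 [-0.0002 -0.3121  0.95    0.3738]
 [ 0.      0.      0.      1.    ]]
loading_ledge [([105.0, 122.2], 0.74, array([0.5545, 0.112 ]))]
holding_nest [([178.2, 119.9], 0.83, array([0.5496, 0.0395]))]
guide_mouth [([188.6, 125.5], 0.73, array([0.5455, 0.0227]))]
end_stop [([105.4, 121.0], 0.65, array([0.5569, 0.0973]))]
carrier_tray [([315.4, 118.2], 0.86, array([ 0.541 , -0.0925]))]
collet_front [([283.2, 148.7], 0.44, array([ 0.5179, -0.0612]))]
collet_rear [([354.5, 103.5], 0.62, array([ 0.5508, -0.1263]))]
```

View pics/w0.png

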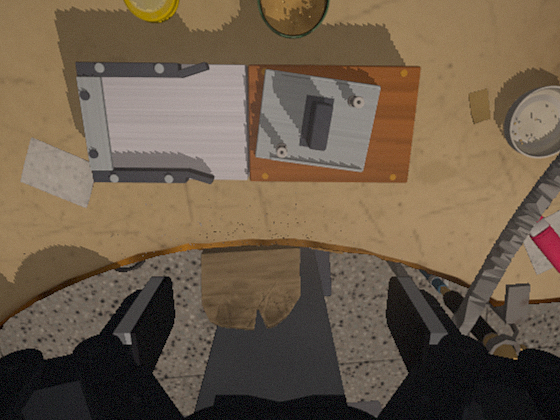

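The wrist view shows the nest at (78–248, 63–182) and the ledge at (249–419, 66–182). The tray corners are about (268,70), (380,87), (365,170) and (257,157), so it is askew by about 8°. The collets stand at (281,151) and (357,101). I'll enlarge for exact corners.

```bash
python3 - <<'E'
import cv2
a=cv2.imread("pics/w0.png")
b=cv2.resize(a[55:190,240:430],None,fx=4.2,fy=4.2,interpolation=2)
cv2.imwrite("pics/w0a.png",b)
c=cv2.resize(a[55:190,68:258],None,fx=4.2,fy=4.2,interpolation=2)
cv2.imwrite("pics/w0b.png",c)
E
```

```text
(no output)
```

View pics/w0a.png

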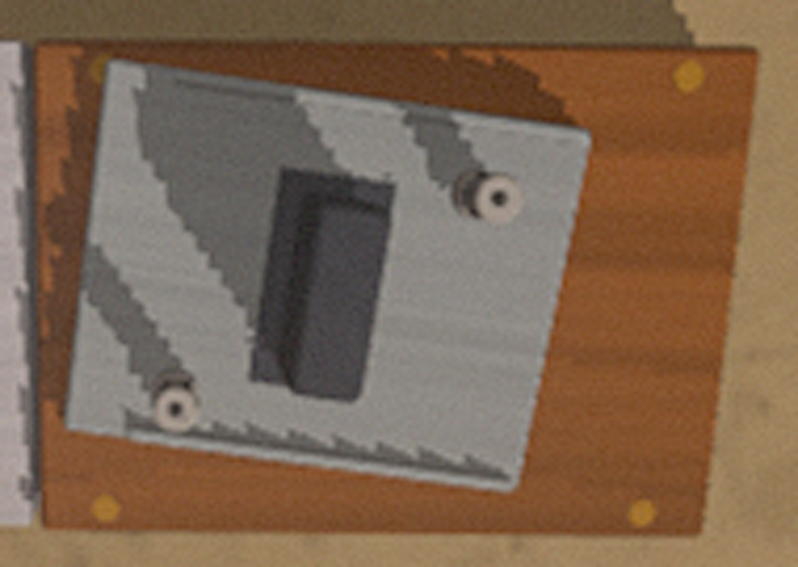

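View pics/w0b.png

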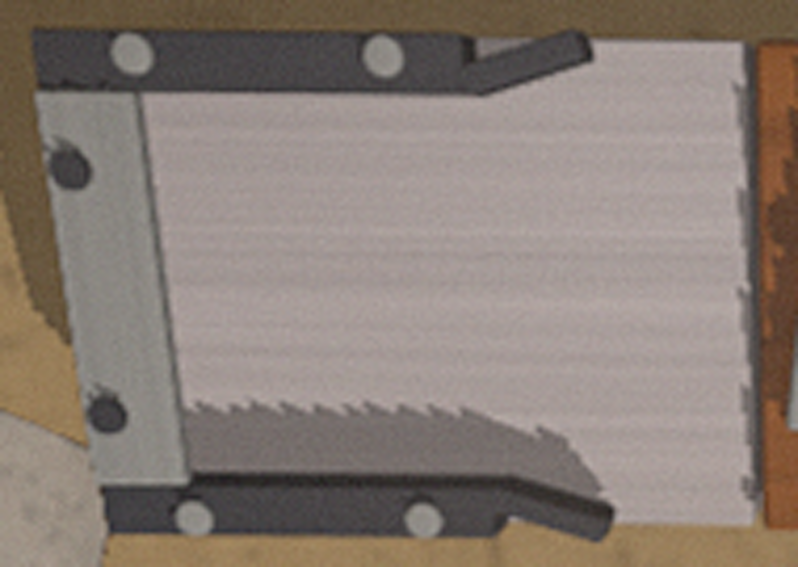

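```bash
cat >> h.py <<'E'
from scipy.optimize import least_squares
def fit(px,loc,info):  # planar pose (x,y,yaw) from pixels and local points
    f=lambda v:(np.array([proj([v[0]+np.cos(v[2])*l[0]-np.sin(v[2])*l[1],v[1]+np.sin(v[2])*l[0]+np.cos(v[2])*l[1],l[2]],info) for l in loc])-px).ravel()
    r=least_squares(f,[.54,0,1.5]);return r.x,r.fun.reshape(-1,2)
E
python3 - <<'E'
from h import *
i=env.camera_info("wrist")
A=lambda l:np.array(l)/4.2+[240,55]
B=lambda l:np.array(l)/4.2+[68,55]
S=lambda n,v,r:print(n,v[:2],"yaw deg",np.degrees(v[2]),"\n",np.abs(r).max(0))
# -y of ledge = far side (image top)
L,r=fit(A([(757,48),(700,533),(42,527),(37,43)]),[(-.075,-.052,.034),(-.075,.052,.034),(.075,.052,.034),(.075,-.052,.034)],i);S("ledge",L,r)
for hz in (.042,.044):
    T,r=fit(A([(107,62),(590,132),(516,490),(66,430)]),[(.05,-.038,hz),(-.05,-.038,hz),(-.05,.038,hz),(.05,.038,hz)],i);S("tray",T,r)
H,r=fit(A([(324,203),(393,211),(360,402),(297,393)]),[(.007,-.018,.082),(-.007,-.018,.082),(-.007,.018,.082),(.007,.018,.082)],i);S("handle",H,r)
for b in (.027,.030):
    N,r=fit(B([(748,40),(753,523),(145,95),(485,95),(140,95),(187,485)]),[(-.071,-.052,b),(-.071,.052,b),(.051,-.0405,b+.014),(-.015,-.0405,b+.014),(.051,-.0405,b+.016),(.051,.0405,b+.016)],i);S(f"nest{b}",N,r)
c,s=np.cos(L[2]),np.sin(L[2])
print("nest from ledge",L[:2]+np.array([c,s])*.148)
for n,p in [("tray",T),("nest",N)]:
    d=p[:2]-L[:2];print(n,"in ledge",c*d[0]+s*d[1],-s*d[0]+c*d[1])
for p,h in [((176,407),.066),((498,198),.068)]: print("collet",at(A(p),h,i))
o=env.observe();print(R.from_quat(o["orientation"]).as_matrix())
E
```

```text
ledge [ 0.5324 -0.1062] yaw deg 84.0012610696242 
 [1.6987 1.3352]
tray [ 0.5376 -0.0922] yaw deg 76.86690470789368 
 [0.9527 0.7575]
tray [ 0.5378 -0.092 ] yaw deg 76.86459415538394 
 [1.3604 1.0983]
handle [ 0.538  -0.0927] yaw deg 77.41432581459019 
 [1.3657 0.9509]
nest0.027 [0.5475 0.0396] yaw deg 83.74984355258485 
 [3.2726 1.0124]
nest0.03 [0.5475 0.0387] yaw deg 83.75348154806353 
 [3.1096 1.6733]
nest from ledge [0.5479 0.041 ]
tray in ledge 0.014713702723900433 -0.0039025871307898467
nest in ledge 0.14570762264439008 0.00010882818492622542
collet [ 0.5193 -0.06    0.066 ]
collet [ 0.5534 -0.1245  0.068 ]
[[ 0.9953 -0.0965 -0.    ]
 [-0.0965 -0.9953  0.    ]
 [-0.     -0.     -1.    ]]
```

Emit:
carry_out([
  {"translation":[0.4,0.27,0.5],"yaw":0,"grip":-1},
  {"translation":[0.4,0.27,0.7],"yaw":0,"grip":-1},
  {"translation":[0.4,0.25,0.7],"yaw":0.4,"grip":-1},
  {"translation":[0,0,0.7],"yaw":0.85,"grip":-1},
  {"translation":[0,0,0.7],"yaw":0,"grip":-1},
  {"translation":[0,0,0.3],"yaw":0,"grip":-1},
  {"translation":[0,0,0],"yaw":0,"grip":-1},
])

```text
t: 4.1
tcp_pos: [0.5376, -0.0924, 0.1588]
orientation: [0.994, -0.114, -0.001, -0.0]
wrist_force: [1.0, -0.1, 1.5]
finger_gap: 1.003
grip_force: 0.0
```

```bash
python3 - <<'E'
from h import *
o=env.observe();i=env.camera_info("wrist")
a=env.read_camera("wrist")
print(o["t"],o["tcp_pos"],R.from_quat(o["orientation"]).as_matrix()[:,0])
# predicted handle/tray points
t=np.radians(77);c,s=np.cos(t),np.sin(t)
for l in [(.007,-.018,.082),(-.007,-.018,.082),(-.007,.018,.082),(.007,.018,.082),(.05,-.038,.042),(-.05,-.038,.042),(-.05,.038,.042),(.05,.038,.042)]:
    p=proj([.538+c*l[0]-s*l[1],-.0925+s*l[0]+c*l[1],l[2]],i);cv2.circle(a,tuple(int(round(q)) for q in p),2,(0,0,255),-1)
cv2.imwrite("pics/w1.png",a)
E
```

```text
4.1 [ 0.5376 -0.0924  0.1588] [ 0.9742 -0.2258 -0.0026]
```

View pics/w1.png

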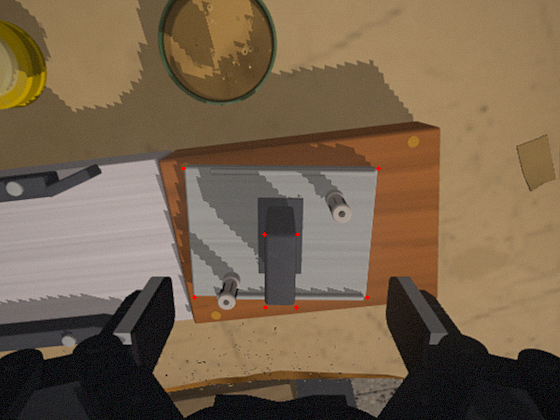

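The predicted corners (red) sit on the tray and handle to about 1–2 px, and the handle at column 281 is midway between the fingers. I'll go down and grip.

Emit:
carry_out([
  {"translation":[0,0,0.3],"yaw":0,"grip":-1},
  {"translation":[0,0,0.3],"yaw":0,"grip":-1},
  {"translation":[0,0,0.25],"yaw":0,"grip":-1},
  {"translation":[0,0,0.1],"yaw":0,"grip":-1},
  {"translation":[0,0,0],"yaw":0,"grip":-1},
  {"translation":[0,0,0],"yaw":0,"grip":-0.5},
  {"translation":[0,0,0],"yaw":0,"grip":0},
  {"translation":[0,0,0],"yaw":0,"grip":0.3},
  {"translation":[0,0,0],"yaw":0,"grip":0.4},
  {"translation":[0,0,0],"yaw":0,"grip":0.5},
  {"translation":[0,0,0],"yaw":0,"grip":0.55},
  {"translation":[0,0,0],"yaw":0,"grip":0.6},
  {"translation":[0,0,0],"yaw":0,"grip":0.65},
  {"translation":[0,0,0],"yaw":0,"grip":0.7},
  {"translation":[0,0,0],"yaw":0,"grip":0.8},
  {"translation":[0,0,0],"yaw":0,"grip":1},
  {"translation":[0,0,0],"yaw":0,"grip":1},
  {"translation":[0,0,0],"yaw":0,"grip":1},
], force=40)

```text
t: 5.95
tcp_pos: [0.538, -0.0925, 0.122]
orientation: [0.993, -0.114, 0.0, 0.0]
wrist_force: [-0.8, 0.8, 2.9]
finger_gap: 0.159
grip_force: 38.9
```

Emit:
carry_out([
  {"translation":[0,0,-0.02],"yaw":0,"grip":1},
  {"translation":[0,0,-0.03],"yaw":0,"grip":1},
  {"translation":[0,0,-0.03],"yaw":0,"grip":1},
  {"translation":[0,0,0],"yaw":0,"grip":1},
  {"translation":[0,0,0],"yaw":0,"grip":1},
  {"translation":[0,0,0],"yaw":0,"grip":1},
])

```text
t: 6.55
tcp_pos: [0.5379, -0.0925, 0.125]
orientation: [0.993, -0.114, -0.0, -0.0]
wrist_force: [0.3, -0.1, -3.2]
finger_gap: 0.157
grip_force: 39.0
```

```bash
python3 - <<'E'
from h import *
o=env.observe();i=env.camera_info("wrist")
a=env.read_camera("wrist")
print(o["t"],o["tcp_pos"],R.from_quat(o["orientation"]).as_matrix(),o["wrist_force"],o["wrist_torque"])
cv2.imwrite("pics/w2.png",a)
E
```

```text
6.55 [ 0.5379 -0.0925  0.125 ] [[ 0.974  -0.2265 -0.0001]
 [-0.2265 -0.974   0.    ]
 [-0.0001 -0.     -1.    ]] [ 0.3364 -0.0651 -3.2301] [-0.0055 -0.0088  0.0423]
```

View pics/w2.png

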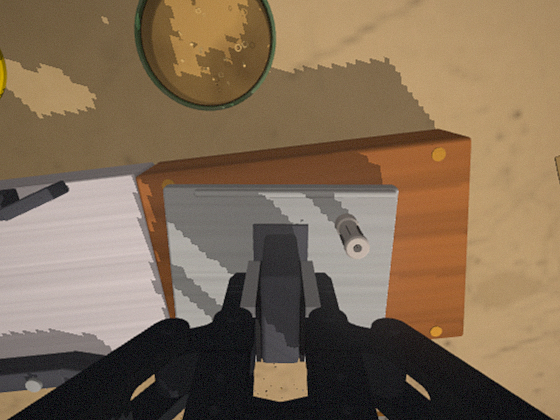

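The tray hangs about 3 mm up (weight around 3–4 N), level, with the rear collet standing at (352,240). The front one is hidden by the finger. I'll turn it into line and centre it.

Emit:
carry_out([
  {"translation":[0,0,0],"yaw":-0.05,"grip":1},
  {"translation":[0,0,0],"yaw":-0.1,"grip":1},
  {"translation":[0,0,0],"yaw":-0.15,"grip":1},
  {"translation":[0,0,0],"yaw":-0.2,"grip":1},
  {"translation":[0,0,0],"yaw":-0.2,"grip":1},
  {"translation":[0,0,0],"yaw":-0.2,"grip":1},
  {"translation":[0,0,0],"yaw":-0.15,"grip":1},
  {"translation":[0,0,0],"yaw":-0.08,"grip":1},
  {"translation":[0,0,0],"yaw":-0.04,"grip":1},
  {"translation":[-0.02,0,0],"yaw":0,"grip":1},
  {"translation":[-0.03,0,0],"yaw":0,"grip":1},
  {"translation":[-0.03,0,0],"yaw":0,"grip":1},
  {"translation":[-0.02,0,0],"yaw":0,"grip":1},
  {"translation":[0,-0.02,0],"yaw":0,"grip":1},
  {"translation":[0,-0.06,0],"yaw":0,"grip":1},
  {"translation":[0,-0.1,0],"yaw":0,"grip":1},
  {"translation":[0,-0.1,0],"yaw":0,"grip":1},
  {"translation":[0,-0.1,0],"yaw":0,"grip":1},
  {"translation":[0,-0.05,0],"yaw":0,"grip":1},
  {"translation":[0,-0.02,0],"yaw":0,"grip":1},
])

```text
t: 8.6
tcp_pos: [0.5359, -0.0739, 0.1251]
orientation: [0.999, -0.053, 0.0, -0.0]
wrist_force: [-0.5, -0.3, -2.8]
finger_gap: 0.157
grip_force: 39.0
```

Emit:
carry_out([
  {"translation":[0,-0.02,0],"yaw":0,"grip":1},
  {"translation":[0,-0.06,0],"yaw":0,"grip":1},
  {"translation":[0,-0.1,0],"yaw":0,"grip":1},
  {"translation":[0,-0.14,0],"yaw":0,"grip":1},
  {"translation":[0,-0.14,0],"yaw":0,"grip":1},
  {"translation":[0,-0.14,0],"yaw":0,"grip":1},
  {"translation":[0,-0.14,0],"yaw":0,"grip":1},
  {"translation":[0,-0.1,0],"yaw":0,"grip":1},
  {"translation":[0,-0.06,0],"yaw":0,"grip":1},
  {"translation":[0,-0.02,0],"yaw":0,"grip":1},
  {"translation":[0,0,0],"yaw":0,"grip":1},
])

```text
t: 9.7
tcp_pos: [0.5398, -0.0376, 0.1251]
orientation: [0.999, -0.053, -0.0, 0.0]
wrist_force: [-0.2, -0.4, -3.7]
finger_gap: 0.158
grip_force: 39.0
```

```bash
python3 - <<'E'
from h import *
o=env.observe();i=env.camera_info("wrist")
a=env.read_camera("wrist")
print(o["t"],o["tcp_pos"],R.from_quat(o["orientation"]).as_matrix()[:,0],o["wrist_force"],o["wrist_torque"])
u=np.array([np.cos(np.radians(83.9)),np.sin(np.radians(83.9))]);d=o["tcp_pos"][:2]-[.5478,.04]
print("nest xy",d@u,d@[-u[1],u[0]])
cv2.imwrite("pics/w3.png",a)
for q in ["guide_mouth","end_stop","carrier_tray"]: print(q,env.pinpoint(q,"wrist"))
E
```

```text
9.7 [ 0.5398 -0.0376  0.1251] [ 0.9944 -0.1057 -0.    ] [-0.1943 -0.3826 -3.6627] [ 0.0019 -0.0076 -0.0134]
nest xy -0.07798946341933502 -0.0002678608988637733
guide_mouth [{'centre': [153.9, 250.9], 'p': 0.71}]
end_stop [{'centre': [3.7, 248.5], 'p': 0.93}]
carrier_tray [{'centre': [281.4, 261.6], 'p': 0.58}]
```

View pics/w3.png

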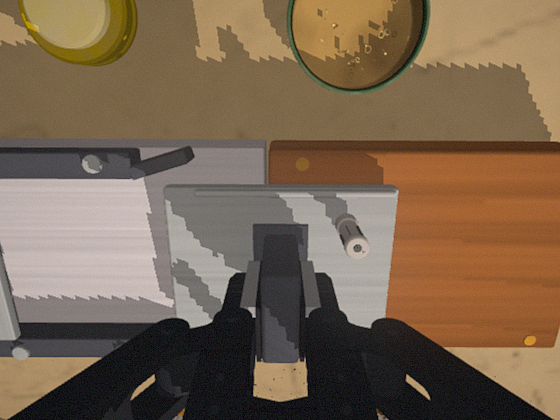

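The view shows the tray's far edge on row 187, with the far guide's inner edge on row 178. Both are nearly level in the picture, so the tray is parallel to the guides. I'll check the lateral offset in numbers.

```bash
python3 - <<'E'
from h import *
i=env.camera_info("wrist");a=cv2.imread("pics/w3.png")
u=np.array([np.cos(np.radians(83.9)),np.sin(np.radians(83.9))])
def n(px,z):
    d=at(px,z,i)[:2]-[.5478,.04];return np.round(1000*np.array([d@u,d@[-u[1],u[0]]]),1)
g=cv2.cvtColor(a,cv2.COLOR_BGR2GRAY).astype(int)
for c in (30,70,120): print("guide col",c,g[145:200:2,c].tolist(), g[290:350:2,c].tolist())
for c in (180,240,340,390): print("tray col",c,g[176:200,c].tolist())
for p in [(30,178),(120,178)]:
  print("guide far inner",[n(p,z) for z in (.041,.044)])
for p in [(30,323),(120,323)]:
  print("guide near inner",[n(p,z) for z in (.041,.044)])
for p in [(168,185),(395,186)]: print("tray far top edge",[n(p,z) for z in (.045,.047)])
print("ledge far top edge",n((290,153),.034),n((540,153),.034),"nest far bed edge",n((210,151),.028),"mouth",n((153.9,250.9),.028))
E
```

```text
guide col 30 [88, 69, 39, 38, 59, 76, 71, 73, 70, 73, 82, 74, 72, 75, 74, 74, 69, 172, 178, 180, 178, 185, 189, 182, 181, 183, 178, 181] [184, 190, 186, 168, 117, 126, 126, 128, 120, 124, 124, 126, 126, 126, 129, 126, 83, 33, 36, 38, 36, 36, 29, 36, 41, 67, 74, 73, 71, 73]
guide col 70 [92, 68, 42, 44, 60, 73, 79, 77, 80, 76, 82, 76, 79, 83, 75, 75, 69, 168, 184, 185, 184, 189, 191, 190, 185, 190, 183, 185] [186, 190, 189, 190, 137, 129, 128, 130, 128, 128, 127, 127, 133, 131, 128, 133, 91, 37, 36, 36, 37, 43, 41, 31, 42, 69, 73, 78, 75, 71]
guide col 120 [100, 79, 51, 49, 60, 59, 79, 86, 81, 81, 85, 76, 83, 85, 79, 79, 74, 166, 189, 185, 184, 191, 193, 193, 189, 193, 190, 191] [189, 189, 192, 189, 146, 126, 132, 128, 123, 129, 125, 129, 127, 135, 129, 132, 106, 34, 41, 43, 42, 40, 41, 40, 45, 67, 45, 61, 44, 19]
tray col 180 [135, 130, 131, 133, 133, 130, 135, 130, 99, 87, 88, 98, 111, 119, 114, 119, 120, 118, 117, 116, 117, 119, 115, 118]
tray col 240 [135, 133, 134, 136, 131, 129, 131, 134, 107, 87, 82, 94, 106, 93, 93, 107, 119, 120, 117, 112, 108, 112, 114, 116]
tray col 340 [84, 87, 86, 83, 86, 80, 81, 75, 87, 88, 91, 90, 103, 97, 86, 104, 124, 157, 168, 182, 182, 164, 126, 110]
tray col 390 [114, 118, 120, 123, 116, 115, 116, 112, 99, 87, 93, 86, 98, 96, 97, 101, 123, 157, 166, 184, 187, 167, 164, 166]
guide far inner [array([ 29.1, -41.6]), array([ 27. , -42.3])]
guide far inner [array([ -9.4, -41.6]), array([-10.7, -42.4])]
guide near inner [array([44.3, 31.1]), array([41.9, 29. ])]
guide near inner [array([ 0.4, 31. ]), array([-1.2, 28.9])]
tray far top edge [array([-30.8, -39.6]), array([-31.5, -40.2])]
tray far top edge [array([-125.9,  -39.3]), array([-125.2,  -39.9])]
ledge far top edge [-82.1 -51.2] [-191.3  -51.4] nest far bed edge [-46.  -51.1] mouth [-15.4  -1.5]
```

Emit:
carry_out([
  {"translation":[-0.01,-0.02,0],"yaw":0,"grip":1},
  {"translation":[-0.01,-0.06,0],"yaw":0,"grip":1},
  {"translation":[0,-0.1,0],"yaw":0,"grip":1},
  {"translation":[0,-0.12,0],"yaw":0,"grip":1},
  {"translation":[0,-0.12,0],"yaw":0,"grip":1},
  {"translation":[0,-0.12,0],"yaw":0,"grip":1},
  {"translation":[0,-0.12,0],"yaw":0,"grip":1},
  {"translation":[0,-0.1,0],"yaw":0,"grip":1},
  {"translation":[0,-0.04,0],"yaw":0,"grip":1},
  {"translation":[0,0,0],"yaw":0,"grip":1},
])

```text
t: 10.9
tcp_pos: [0.5424, -0.0055, 0.1251]
orientation: [0.999, -0.053, -0.0, 0.0]
wrist_force: [0.4, -0.3, -3.2]
finger_gap: 0.155
grip_force: 39.0
```

Emit:
carry_out([
  {"translation":[0,-0.02,0],"yaw":0,"grip":1},
  {"translation":[0,-0.06,0],"yaw":0,"grip":1},
  {"translation":[0,-0.1,0],"yaw":0,"grip":1},
  {"translation":[0,-0.12,0],"yaw":0,"grip":1},
  {"translation":[0,-0.12,0],"yaw":0,"grip":1},
  {"translation":[0,-0.12,0],"yaw":0,"grip":1},
  {"translation":[0,-0.12,0],"yaw":0,"grip":1},
  {"translation":[0,-0.1,0],"yaw":0,"grip":1},
  {"translation":[0,-0.04,0],"yaw":0,"grip":1},
  {"translation":[0,0,0],"yaw":0,"grip":1},
  {"translation":[0,0,0],"yaw":0,"grip":1},
])

```text
t: 12.0
tcp_pos: [0.5457, 0.026, 0.1251]
orientation: [0.999, -0.053, -0.0, 0.0]
wrist_force: [-0.0, 0.4, -3.8]
finger_gap: 0.154
grip_force: 39.0
```

```bash
cat >> h.py <<'E'
def st():
    o=env.observe();u=np.array([np.cos(np.radians(83.9)),np.sin(np.radians(83.9))]);d=o["tcp_pos"][:2]-[.5478,.04];f=o["wrist_force"]
    v=np.array([-u[1],u[0]])
    print("t",o["t"],"nest xy",d@u,d@v,"z",o["tcp_pos"][2],"f u,v,z",f[:2]@u,f[:2]@v,f[2],"tq",o["wrist_torque"],"grip",o["grip_force"],o["finger_gap"]);return o
E
python3 - <<'E'
from h import *
st();i=env.camera_info("wrist")
cv2.imwrite("pics/w4.png",env.read_camera("wrist"))
E
```

```text
t 12.0 nest xy -0.014105762355525377 0.0005584721109021329 z 0.12507987325178416 f u,v,z 0.4028739736442827 0.06081030942870082 -3.769383935458738 tq [-0.0008  0.0126  0.0079] grip 39.049327969551086 0.1540261476130441
```

View pics/w4.png

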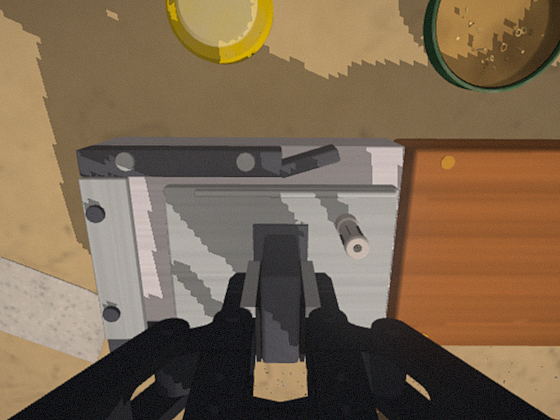

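The tray is between the guides and free, with no side force, and its rear is about 9 mm beyond the step edge. I'll lower it gently.

Emit:
carry_out([
  {"translation":[0,0,0.02],"yaw":0,"grip":1},
  {"translation":[0,0,0.03],"yaw":0,"grip":1},
  {"translation":[0,0,0.03],"yaw":0,"grip":1},
  {"translation":[0,0,0.03],"yaw":0,"grip":1},
  {"translation":[0,0,0.03],"yaw":0,"grip":1},
  {"translation":[0,0,0.02],"yaw":0,"grip":1},
  {"translation":[0,0,0.01],"yaw":0,"grip":1},
  {"translation":[0,0,0],"yaw":0,"grip":1},
])

```text
t: 12.85
tcp_pos: [0.5457, 0.0262, 0.1182]
orientation: [0.999, -0.053, -0.0, -0.0]
wrist_force: [-1.0, 0.3, -2.5]
finger_gap: 0.161
grip_force: 39.1
```

Emit:
carry_out([
  {"translation":[0,0,0.01],"yaw":0,"grip":1},
  {"translation":[0,0,0],"yaw":0,"grip":1},
])

```text
t: 13.05
tcp_pos: [0.5457, 0.0261, 0.1179]
orientation: [0.999, -0.053, -0.0, 0.0]
wrist_force: [0.2, -0.9, -2.1]
finger_gap: 0.156
grip_force: 39.1
```

Emit:
carry_out([
  {"translation":[0,0,0.01],"yaw":0,"grip":1},
  {"translation":[0,0,0],"yaw":0,"grip":1},
])

```text
t: 13.25
tcp_pos: [0.5457, 0.0261, 0.1174]
orientation: [0.999, -0.053, -0.0, -0.0]
wrist_force: [-0.0, -0.5, -3.9]
finger_gap: 0.154
grip_force: 39.1
```

Emit:
carry_out([
  {"translation":[0,0,0.01],"yaw":0,"grip":1},
  {"translation":[0,0,0.01],"yaw":0,"grip":1},
  {"translation":[0,0,0],"yaw":0,"grip":1},
])

```text
t: 13.55
tcp_pos: [0.5457, 0.0261, 0.1166]
orientation: [0.999, -0.053, -0.0, 0.0]
wrist_force: [-0.5, 0.1, -3.5]
finger_gap: 0.161
grip_force: 39.1
```

Emit:
carry_out([
  {"translation":[0,0,0.01],"yaw":0,"grip":1},
  {"translation":[0,0,0],"yaw":0,"grip":1},
])

```text
t: 13.75
tcp_pos: [0.5457, 0.0261, 0.1162]
orientation: [0.999, -0.053, -0.0, -0.0]
wrist_force: [0.1, 0.1, -2.6]
finger_gap: 0.159
grip_force: 39.1
```

Emit:
carry_out([
  {"translation":[0,0,0.01],"yaw":0,"grip":1},
  {"translation":[0,0,0],"yaw":0,"grip":1},
])

```text
t: 13.95
tcp_pos: [0.5457, 0.0261, 0.1158]
orientation: [0.999, -0.053, -0.0, 0.0]
wrist_force: [-0.5, 0.3, -3.9]
finger_gap: 0.156
grip_force: 39.1
```

Emit:
carry_out([
  {"translation":[0,0,0.01],"yaw":0,"grip":1},
  {"translation":[0,0,0],"yaw":0,"grip":1},
])

```text
t: 14.15
tcp_pos: [0.5458, 0.0261, 0.1158]
orientation: [0.999, -0.053, 0.0, 0.0]
wrist_force: [-3.1, 0.1, 2.5]
finger_gap: 0.153
grip_force: 39.8
```

Emit:
carry_out([
  {"translation":[0,0,0.01],"yaw":0,"grip":1},
  {"translation":[0,0,0],"yaw":0,"grip":1},
])

```text
t: 14.35
tcp_pos: [0.5458, 0.0261, 0.1158]
orientation: [0.999, -0.053, 0.0, 0.0]
wrist_force: [-6.9, 0.4, 9.2]
finger_gap: 0.158
grip_force: 40.9
```

Emit:
carry_out([
  {"translation":[0,0,0.01],"yaw":0,"grip":1},
  {"translation":[0,0,0],"yaw":0,"grip":1},
])

```text
t: 14.55
tcp_pos: [0.5458, 0.0261, 0.1157]
orientation: [0.999, -0.053, 0.0, 0.0]
wrist_force: [-8.8, -0.3, 14.1]
finger_gap: 0.157
grip_force: 41.7
```

Emit:
carry_out([
  {"translation":[0,0,-0.01],"yaw":0,"grip":1},
  {"translation":[0,0,-0.01],"yaw":0,"grip":1},
  {"translation":[0,0,0],"yaw":0,"grip":1},
])

```text
t: 14.85
tcp_pos: [0.5458, 0.0261, 0.1158]
orientation: [0.999, -0.053, 0.0, 0.0]
wrist_force: [-4.7, -0.1, 5.6]
finger_gap: 0.161
grip_force: 40.3
```

```bash
python3 -c "
from h import *
st()"
```

```text
t 14.85 nest xy -0.014015201160800244 0.0005312890951476737 z 0.11577236423643475 f u,v,z -0.5988643447320388 4.697513774310992 5.609026980544413 tq [-0.032   0.7648  0.0205] grip 40.319223403930664 0.1608311265744599
```

Emit:
carry_out([
  {"translation":[0,-0.01,-0.01],"yaw":0,"grip":1},
  {"translation":[0,-0.03,0],"yaw":0,"grip":1},
  {"translation":[0,-0.04,0],"yaw":0,"grip":1},
  {"translation":[0,-0.04,0],"yaw":0,"grip":1},
  {"translation":[0,-0.04,0],"yaw":0,"grip":1},
  {"translation":[0,0,0],"yaw":0,"grip":1},
])

```text
t: 15.45
tcp_pos: [0.5464, 0.0328, 0.1158]
orientation: [0.999, -0.053, -0.0, -0.0]
wrist_force: [-0.7, 0.4, -2.2]
finger_gap: 0.157
grip_force: 39.2
```

```bash
python3 -c "
from h import *
st()"
```

```text
t 15.45 nest xy -0.007310909795101108 0.0006028739878776464 z 0.11577268732800125 f u,v,z 0.3422905981720763 0.7645934213525282 -2.209179030806022 tq [ 0.0819 -0.037   0.0432] grip 39.179967641830444 0.15652224497429673
```

Emit:
carry_out([
  {"translation":[0,-0.02,0.008],"yaw":0,"grip":1},
  {"translation":[0,-0.04,0],"yaw":0,"grip":1},
  {"translation":[0,-0.05,0],"yaw":0,"grip":1},
  {"translation":[0,-0.05,0],"yaw":0,"grip":1},
  {"translation":[0,-0.04,0],"yaw":0,"grip":1},
  {"translation":[0,0,0],"yaw":0,"grip":1},
])

```text
t: 16.05
tcp_pos: [0.5475, 0.0407, 0.1158]
orientation: [0.999, -0.053, 0.0, -0.0]
wrist_force: [0.0, -0.0, 4.4]
finger_gap: 0.162
grip_force: 40.1
```

```bash
python3 -c "
from h import *
st()"
```

```text
t 16.05 nest xy 0.0006815102405844785 0.0004148419834176598 z 0.11579301223755077 f u,v,z -0.029187204218374722 -0.03639375087990872 4.3617719566584245 tq [-0.182   0.0522  0.0625] grip 40.08736073970795 0.16173243283962602
```

Emit:
carry_out([
  {"translation":[0,-0.02,-0.003],"yaw":0,"grip":1},
  {"translation":[0,-0.03,0],"yaw":0,"grip":1},
  {"translation":[0,-0.03,0],"yaw":0,"grip":1},
  {"translation":[0,-0.03,0],"yaw":0,"grip":1},
  {"translation":[0,-0.02,0],"yaw":0,"grip":1},
])

```text
t: 16.55
tcp_pos: [0.5479, 0.0457, 0.1157]
orientation: [0.999, -0.053, 0.0, 0.0]
wrist_force: [0.1, -4.8, 4.2]
finger_gap: 0.158
grip_force: 40.2
```

Emit:
carry_out([
  {"translation":[0,-0.015,0],"yaw":0,"grip":1},
  {"translation":[0,-0.015,0],"yaw":0,"grip":1},
])

```text
t: 16.75
tcp_pos: [0.548, 0.0468, 0.1157]
orientation: [0.999, -0.053, 0.0, 0.0]
wrist_force: [-0.2, -4.5, 5.0]
finger_gap: 0.156
grip_force: 40.2
```

Emit:
carry_out([
  {"translation":[0,-0.015,0],"yaw":0,"grip":1},
  {"translation":[0,-0.015,0],"yaw":0,"grip":1},
])

```text
t: 16.95
tcp_pos: [0.5481, 0.048, 0.1158]
orientation: [0.999, -0.053, 0.0, 0.0]
wrist_force: [-0.6, -3.5, 5.4]
finger_gap: 0.156
grip_force: 40.2
```

Emit:
carry_out([
  {"translation":[0,-0.01,0],"yaw":0,"grip":1},
  {"translation":[0,-0.01,0],"yaw":0,"grip":1},
])

```text
t: 17.15
tcp_pos: [0.5482, 0.0488, 0.1157]
orientation: [0.999, -0.053, 0.0, 0.0]
wrist_force: [-0.4, -4.1, 5.0]
finger_gap: 0.159
grip_force: 40.2
```

Emit:
carry_out([
  {"translation":[0,-0.01,0],"yaw":0,"grip":1},
])

```text
t: 17.25
tcp_pos: [0.5482, 0.0492, 0.1157]
orientation: [0.999, -0.053, 0.0, 0.0]
wrist_force: [-0.4, -5.6, 6.1]
finger_gap: 0.157
grip_force: 40.2
```

Emit:
carry_out([
  {"translation":[0,-0.01,0],"yaw":0,"grip":1},
])

```text
t: 17.35
tcp_pos: [0.5483, 0.0496, 0.1158]
orientation: [0.999, -0.053, 0.0, 0.0]
wrist_force: [-1.1, -5.8, 5.2]
finger_gap: 0.157
grip_force: 40.3
```

Emit:
carry_out([
  {"translation":[0,-0.01,0],"yaw":0,"grip":1},
  {"translation":[0,-0.01,0],"yaw":0,"grip":1},
])

```text
t: 17.55
tcp_pos: [0.5483, 0.0498, 0.1158]
orientation: [0.999, -0.053, -0.0, 0.001]
wrist_force: [-2.8, -13.7, 7.5]
finger_gap: 0.157
grip_force: 40.8
```

Emit:
carry_out([
  {"translation":[0,-0.01,0],"yaw":0,"grip":1},
])

```text
t: 17.65
tcp_pos: [0.5483, 0.0498, 0.1158]
orientation: [0.999, -0.053, -0.0, 0.001]
wrist_force: [-3.6, -17.7, 8.1]
finger_gap: 0.159
grip_force: 40.9
```

Emit:
carry_out([
  {"translation":[0,-0.01,0],"yaw":0,"grip":1},
])

```text
t: 17.75
tcp_pos: [0.5483, 0.0499, 0.1158]
orientation: [0.999, -0.053, -0.0, 0.001]
wrist_force: [-3.6, -20.4, 9.2]
finger_gap: 0.16
grip_force: 41.1
```

Emit:
carry_out([
  {"translation":[0,0.015,-0.003],"yaw":0,"grip":1},
  {"translation":[0,0,0],"yaw":0,"grip":1},
])

```text
t: 17.95
tcp_pos: [0.5483, 0.0497, 0.1158]
orientation: [0.999, -0.053, -0.0, 0.001]
wrist_force: [-2.1, -11.8, 4.9]
finger_gap: 0.156
grip_force: 40.7
```

Emit:
carry_out([
  {"translation":[0,-0.002,0],"yaw":0,"grip":1},
  {"translation":[0,0,0],"yaw":0,"grip":1},
  {"translation":[0,0,0],"yaw":0,"grip":1},
  {"translation":[0,0,0],"yaw":0,"grip":1},
  {"translation":[0,0,0],"yaw":0,"grip":1},
  {"translation":[0,0,0],"yaw":0,"grip":1},
  {"translation":[0,0,0],"yaw":0,"grip":1},
])

```text
t: 18.65
tcp_pos: [0.5483, 0.0498, 0.1158]
orientation: [0.999, -0.053, -0.0, 0.001]
wrist_force: [-2.3, -12.7, 5.4]
finger_gap: 0.161
grip_force: 40.7
```

```bash
python3 -c "
from h import *
o=st();print(R.from_quat(o['orientation']).as_matrix())
cv2.imwrite('pics/w5.png',env.read_camera('wrist'))"
```

```text
t 18.65 nest xy 0.009771356364092097 0.000582621217864734 z 0.11578323258485 f u,v,z -12.875892262095933 0.977000102883613 5.412221320610188 tq [-2.0066  0.3025 -0.0933] grip 40.661367774009705 0.16094551941920993
[[ 0.9944 -0.1061 -0.0005]
 [-0.1061 -0.9944 -0.0013]
 [-0.0004  0.0013 -1.    ]]
```

View pics/w5.png

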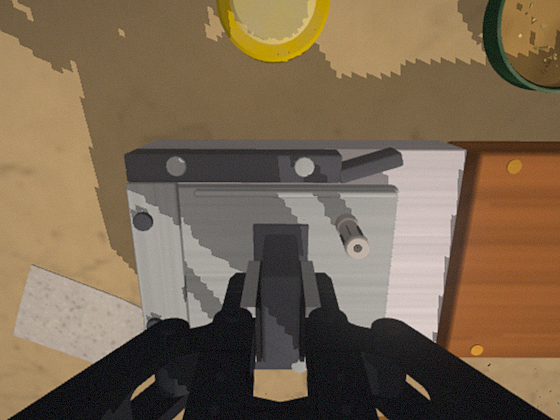

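The nose is under the lip (lip edge at column 182), and the rear collet stands at (352,240). The push was held at about 12 N for more than 0.7 s. I'll relieve the load and release.

Emit:
carry_out([
  {"translation":[0,0.009,-0.004],"yaw":0,"grip":1},
  {"translation":[0,0.009,-0.003],"yaw":0,"grip":1},
  {"translation":[0,0,0],"yaw":0,"grip":1},
  {"translation":[0,0,0],"yaw":0,"grip":1},
], force=20)

```text
t: 19.1
tcp_pos: [0.5482, 0.0497, 0.1158]
orientation: [0.999, -0.053, -0.0, 0.0]
wrist_force: [1.8, -6.8, 2.3]
finger_gap: 0.161
grip_force: 39.9
```

Emit:
carry_out([
  {"translation":[0,0,0],"yaw":0,"grip":0.65},
  {"translation":[0,0,0],"yaw":0,"grip":0.6},
  {"translation":[0,0,0],"yaw":0,"grip":0.5},
  {"translation":[0,0,0],"yaw":0,"grip":0.4},
  {"translation":[0,0,0],"yaw":0,"grip":0.3},
  {"translation":[0,0,0],"yaw":0,"grip":0.25},
  {"translation":[0,0,0],"yaw":0,"grip":0.25},
  {"translation":[0,0,0],"yaw":0,"grip":0.25},
])

```text
t: 19.9
tcp_pos: [0.5483, 0.05, 0.1161]
orientation: [0.999, -0.053, 0.0, -0.0]
wrist_force: [-0.3, 0.9, -0.0]
finger_gap: 0.376
grip_force: 0.0
```

Released cleanly. Lifting straight up.

Emit:
carry_out([
  {"translation":[0,0,-0.1],"yaw":0,"grip":0.25},
  {"translation":[0,0,-0.3],"yaw":0,"grip":0.25},
  {"translation":[0,0,-0.5],"yaw":0,"grip":0.25},
  {"translation":[0,0,-0.7],"yaw":0,"grip":0.25},
  {"translation":[0,0,-0.7],"yaw":0,"grip":0.25},
  {"translation":[0,0,-0.7],"yaw":0,"grip":0.25},
  {"translation":[0,0,-0.4],"yaw":0,"grip":0.25},
  {"translation":[0,0,-0.1],"yaw":0,"grip":0.25},
  {"translation":[0,0,0],"yaw":0,"grip":0.25},
])

```text
t: 20.8
tcp_pos: [0.5482, 0.05, 0.2567]
orientation: [0.999, -0.053, 0.001, -0.0]
wrist_force: [0.3, 0.3, -0.5]
finger_gap: 0.374
grip_force: 0.0
```

```bash
python3 -c "
from h import *
st()
cv2.imwrite('pics/w6.png',env.read_camera('wrist'))"
```

```text
t 20.8 nest xy 0.00994899283167168 0.0006125469295058915 z 0.25669198044306124 f u,v,z 0.3176469292549796 -0.22319718786496848 -0.5300974296896499 tq [0.0037 0.0128 0.0025] grip 0.0 0.374173121847104
```

View pics/w6.png

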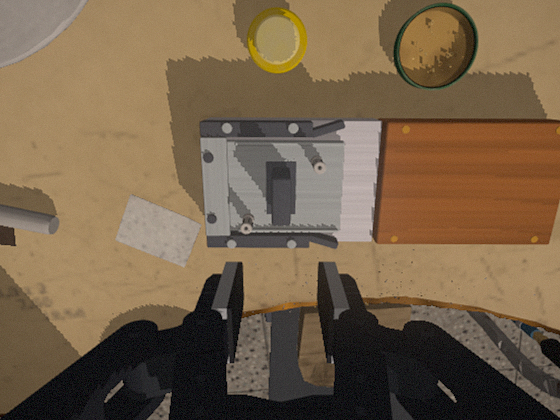

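The tray lies home with its nose under the lip (column 228), parallel between the guides. Both collets stand at (319,167) and (246,228), the gripper is clear, and the tin and pot are undisturbed. I'm handing in.

```bash
python3 -c "
from bench import env
print(env.close_job())"
```

```text
the job is handed in; nothing more can be done
None
```

The job is handed in (no verdict came back): the tray is home under the lip, pressed on the stop at roughly 10 N for 0.7 s (brief peak about 20 N at the wrist) and released, with both collets standing and the tin and pot apparently unmoved.

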